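Exhaust valve from the picking bin into the run-out gauge

TASK

Pick the exhaust valve (of the two valves, the one with the smaller head) out of the tilted picking bin and lay its stem in both V-blocks of the run-out gauge with the head overhanging at the dial end. Set it down gently, slide it gently along the Vs until the stem tip rests against the end stop, and let go. Leave the other parts in the bin, do not knock the dial indicator, and leave the rest of the things on the bench where they are.

Things in the scene. Friction and masses are not known exactly. Their poses are not given: they have to be found in the camera images.
- exhaust_valve: The exhaust valve, steel, 180 mm long, 0.15-0.24 kg: stem 10 mm in diameter, round flat head 40 mm in diameter flaring into the stem within 28 mm of its face. Origin: centre of the stem tip; x is the stem axis, the head's face lies 180 mm along -x, the balance point about 125 mm. It starts in the bin, head down by the front lip, stem rising towards the back about 33 degrees from level.
- exhaust_head (a point): Centre of the flat face of the exhaust valve's head, 180 mm from the tip. At the start the stem axis is 5 mm above the bin floor at the tip and 20 mm above it at the head; nothing lies over the valve and about 25 to 35 mm on either side of the stem are free.
- inlet_valve: The inlet valve, which stays in the bin: same 180 mm length and 10 mm stem but a 48 mm head. Origin and axes as for the exhaust valve. The two valves may lie in either order.
- bin: Grey steel picking bin fixed on a low stand. Origin on the bench under its middle, z up. Its floor, 276 mm wide (y), slopes 38 degrees, rising along the bin's +x for 235 mm from x -80 mm, z 14 mm. Walls 4 mm thick, square to the floor: front lip 46 mm high; sides 46 mm, from 40 mm behind the lip 62 mm; back 62 mm, its rim 210 mm above the bench. Nothing stands above.
- gauge: V-block run-out gauge fixed on the bench: base 250 x 84 x 16 mm, origin under its middle, z up, x along it towards the end stop. Two steel V-blocks, 10 mm thick and 50 mm wide, centred 30 and 142 mm from the stop face, with upward 90 degree Vs 15 mm deep, 30 mm wide at the mouth, top 73 mm above the bench. Between them 90 mm or more are free along x, down to 26 mm above the bench.
- gauge_stop (a point): Centre of the flat face of the end stop (a 16 mm screw in a post 78 mm high, facing -x), 95 mm along +x from the gauge's origin and 65 mm above the bench; axes as the gauge. A stem lying in both Vs has its axis level along the gauge at this height; the tip must rest on this face.
- end_stop: The end stop of the gauge (origin and axes as the gauge): steel post 30 mm wide, 78 mm high, 16 mm thick, with a flat-ended 16 mm screw that faces the V-blocks. Rigid; it does not move.
- dial: Dial indicator on the gauge's +y side at the head end (origin and axes as the gauge). The 54 mm dial, up to 94 mm above the bench, is centred 83 mm towards -x and 92 mm towards +y of the gauge's origin; its plunger tip is parked 41 mm beside the axis of the Vs, 178 mm from the stop face. Delicate: not to be knocked.
- rocker0: Steel rocker arm 98 mm long, 26 mm wide, 34 mm tall, lying lengthwise up the slope in the bin, between the two valves. Origin: centre of its underside.
- rocker1: Rocker arm like the first, in the bin, between a valve and the bolt near the +y wall.
- rocker2: Rocker arm like the first, in the bin, between a valve and the bolt near the -y wall.
- bolt0: Cylinder-head bolt 150 mm long, 12 mm shank, 20 mm hexagon head, head down along the bin's +y wall. Origin: centre of the shank's end.
- bolt1: Bolt like the first, along the bin's -y wall.
- carton: Cardboard carton 115 x 80 x 125 mm (z up), 0.7 kg, standing on the bench; origin under its middle.
- oil_bottle: Grey oil bottle 62 mm in diameter, 170 mm high, standing on the bench; origin under its middle.
- micrometer: Outside micrometer lying on the bench beyond the work, about 80 x 175 x 16 mm; origin on the spindle axis in the jaw, at the underside.

How it is judged:
On the way, in this order (a step that is already met when the one before it is completed fails the run):
1. the exhaust valve is lifted clear of the bin (contact force between exhaust_valve and the fingers above 1 N and contact force between exhaust_valve and bin below 0.1 N and height (world z) of exhaust_head above 0.12 m), for 0.1 s.
2. lying along the Vs, the stem tip is brought to bear on the end stop (contact force between exhaust_valve and end_stop above 0.5 N and z of exhaust_valve in the frame of gauge_stop between -0.008 and 0.008 m and y of exhaust_valve in the frame of gauge_stop between -0.008 and 0.008 m and angle between the x axis of exhaust_valve and the x axis of gauge, either way round below 0.1 rad), for 0.02 s.
At the end, for the whole second after the job is handed in: The exhaust valve lies released and still in both Vs of the gauge: stem tip within 2 mm of the stop face and 3 mm of the V axis sideways and in height, stem along the gauge within 0.03 rad, head at the dial end. Other parts in the bin; carton, bottle and micrometer within 30 mm of their starts (x of exhaust_valve in the frame of gauge_stop between -0.002 and 0.002 m and y of exhaust_valve in the frame of gauge_stop between -0.003 and 0.003 m and z of exhaust_valve in the frame of gauge_stop between -0.003 and 0.003 m and angle between the x axis of exhaust_valve and the x axis of gauge, either way round below 0.03 rad and x of exhaust_head in the frame of gauge_stop below -0.17 m and linear speed of exhaust_valve below 0.01 m/s and contact force between exhaust_valve and the fingers below 0.1 N and not ((y of inlet_valve in the frame of bin above 0.145 m or y of inlet_valve in the frame of bin below -0.145 m or x of inlet_valve in the frame of bin below -0.115 m or x of inlet_valve in the frame of bin above 0.2 m or z of inlet_valve in the frame of bin above 0.2 m) or (y of rocker0 in the frame of bin above 0.145 m or y of rocker0 in the frame of bin below -0.145 m or x of rocker0 in the frame of bin below -0.115 m or x of rocker0 in the frame of bin above 0.2 m or z of rocker0 in the frame of bin above 0.2 m) or (y of rocker1 in the frame of bin above 0.145 m or y of rocker1 in the frame of bin below -0.145 m or x of rocker1 in the frame of bin below -0.115 m or x of rocker1 in the frame of bin above 0.2 m or z of rocker1 in the frame of bin above 0.2 m) or (y of rocker2 in the frame of bin above 0.145 m or y of rocker2 in the frame of bin below -0.145 m or x of rocker2 in the frame of bin below -0.115 m or x of rocker2 in the frame of bin above 0.2 m or z of rocker2 in the frame of bin above 0.2 m) or (y of bolt0 in the frame of bin above 0.145 m or y of bolt0 in the frame of bin below -0.145 m or x of bolt0 in the frame of bin below -0.115 m or x of bolt0 in the frame of bin above 0.2 m or z of bolt0 in the frame of bin above 0.2 m) or (y of bolt1 in the frame of bin above 0.145 m or y of bolt1 in the frame of bin below -0.145 m or x of bolt1 in the frame of bin below -0.115 m or x of bolt1 in the frame of bin above 0.2 m or z of bolt1 in the frame of bin above 0.2 m)) and not (distance of any of carton, oil_bottle, micrometer from where it was at the start of the episode above 0.03 m)); the robot touches nothing.
It fails at once if the exhaust valve is dropped, pressed or pushed on the gauge with more than 40 N (contact force between exhaust_valve and gauge above 40 N).
It fails at once if the dial indicator is knocked (more than 5 N) (contact force between anything else and dial above 5 N).
It fails at once if another part is taken or thrown out of the bin ((y of inlet_valve in the frame of bin above 0.145 m or y of inlet_valve in the frame of bin below -0.145 m or x of inlet_valve in the frame of bin below -0.115 m or x of inlet_valve in the frame of bin above 0.2 m or z of inlet_valve in the frame of bin above 0.2 m) or (y of rocker0 in the frame of bin above 0.145 m or y of rocker0 in the frame of bin below -0.145 m or x of rocker0 in the frame of bin below -0.115 m or x of rocker0 in the frame of bin above 0.2 m or z of rocker0 in the frame of bin above 0.2 m) or (y of rocker1 in the frame of bin above 0.145 m or y of rocker1 in the frame of bin below -0.145 m or x of rocker1 in the frame of bin below -0.115 m or x of rocker1 in the frame of bin above 0.2 m or z of rocker1 in the frame of bin above 0.2 m) or (y of rocker2 in the frame of bin above 0.145 m or y of rocker2 in the frame of bin below -0.145 m or x of rocker2 in the frame of bin below -0.115 m or x of rocker2 in the frame of bin above 0.2 m or z of rocker2 in the frame of bin above 0.2 m) or (y of bolt0 in the frame of bin above 0.145 m or y of bolt0 in the frame of bin below -0.145 m or x of bolt0 in the frame of bin below -0.115 m or x of bolt0 in the frame of bin above 0.2 m or z of bolt0 in the frame of bin above 0.2 m) or (y of bolt1 in the frame of bin above 0.145 m or y of bolt1 in the frame of bin below -0.145 m or x of bolt1 in the frame of bin below -0.115 m or x of bolt1 in the frame of bin above 0.2 m or z of bolt1 in the frame of bin above 0.2 m)).
It fails at once if carton, oil bottle or micrometer is shifted more than 30 mm (distance of any of carton, oil_bottle, micrometer from where it was at the start of the episode above 0.03 m).
It also fails if it takes over 48 s, if anything falls off the work surface, if the arm or the gripper's body presses on something with over 40 N, if the wrist force passes 120 N, or if a joint passes its speed limit or range.

ROBOT

A 7-joint arm with a two-finger parallel gripper is mounted at the origin on the work surface. World frame = base frame: x ahead of the robot, y to its left, z up, the work surface at z = 0. Lengths are in m, angles in rad, forces in N, time in s.
With the tool pointing down it reaches from about 0.35 to 0.9 m from the base axis. Payload 7.2 kg.
Tool frame: the origin (TCP) lies between the finger pads; the fingertips stand 17 mm ahead of it and the grasp point (between the pads) lies 2 mm behind it; z points along the fingers, y is the line along which they close (so a half turn about z gives the same grasp; the last joint's range is limited). The gripper opens to 85 mm and grips with 20 to 120 N. Pads are 22 mm wide; open, the fingers measure 114 mm over their backs; the gripper's body (76 mm by 85 mm) begins 54 mm behind the grasp point. The pads swing forward as they close: fully open they stand 13 mm farther back than shut.
Start: joints at [1.255, 0.411, -0.013, 1.596, 0.006, 1.134, -0.082], TCP at [0.153, -0.606, 0.248] pointing down, gripper open.
Joint ranges: [-2.95, 2.95], [-0.29, 1.99], [-1.47, 1.44], [0.14, 2.54], [-1.03, 4.17], [0.13, 1.85], [-2.86, 2.86]. Speed limits (rad/s): [2.39, 2.39, 3.01, 3.01, 3.14, 3.14, 3.14].

INTERFACE

Orientations are given as a rotation vector (axis times angle).
In Python, from workcell import r, imaging, workorder, status gives the robot as it stands (r), with the cameras (imaging), the job (workorder) and the readings (status).
- The arm moves only by the shell command python3 jog.py 'ROWS' [FORCE]. ROWS is rows parted by semicolons, their numbers by spaces, 1 to 8 of them, each of 7 numbers: the finger opening in m, then dx, dy, dz in m, then a rotation vector rx, ry, rz in rad; each row shifts and turns the commanded pose from where the row before left it, along the tool's axes as they then stand; what a row does not reach is not made up. A row lasts 1/10 s, in which the tool goes at most 0.05 m and 0.15 rad, less where a joint would pass 70% of its speed; a pose out of reach is approached as far as the arm can. The fingers move at their own pace and stop on an object; FORCE is the grip in N (left out, the last holds). Time passes only in rows, so rows that do not move let the fingers close. It prints the time, the measured TCP pose, the force, the opening and the grip force at its end.
- status.get_state(): the state, without advancing time (a new reading comes with each control period).
- imaging.grab_frame(name): name is "scene" or "side" or "wrist"; returns the picture (400x640x3 uint8, red, green, blue); there is no depth.
- imaging.calibration(name): a dict with "K" (3x3 intrinsics, pixels), "k1" (the pictures are not rectified: a ray, as slopes to the right and down, at radius r is drawn at 1 + k1 r^2 times it, then the intrinsics apply), "camera_from_world" (4x4, takes a point from world to camera coordinates). Camera axes: x right, y down, z forward; pixel columns grow to the right and rows downward; lengths in m; the calibration is good to about 2 mm. A picture is of the moment at which its call begins: read the wrist's pose just before it. calibration takes no time and is no camera call; for the wrist camera it gives the pose at the moment of the call.
- workorder.finish_job(): hands the job in; it is judged then, once.
The state is a dict: "time_s": time; "joint_pos": joint angles; "qvel": joint speeds; "tau": joint torques, N m; "position": TCP position; "orientation": TCP orientation; "contact_force": force on the tool from outside, world axes, zero at the start; "wrist_torque": the same for the moment, N m; "opening": finger opening in m; "grip_force": force on a finger pad.
Only numpy, scipy, OpenCV 4.12 (cv2) and the standard library are available. Lean on these libraries where they do the work, as an engineer would, in place of code of your own. Each camera call takes 0.05 s, during which the arm holds its last target. There are 200 camera calls.

## Working session

There is one attempt and no reset: what is moved stays moved. The work goes in short steps, Python scripts to look and compute and a shell command to move; the robot and the scene stay as the last step left them, time stands still between calls to the robot, and variables do not carry over. Pictures are saved under pics/ and viewed, at most 10 in all, crops included, and the job is handed in when it is done.

```bash
ls; mkdir -p pics
python3 - <<'E'
from workcell import r, imaging, workorder, status
import cv2
s=status.get_state();print(s['time_s'],s['position'],s['orientation'],s['opening'])
for n in("scene","side"):
    c=imaging.calibration(n);print(n,c)
    cv2.imwrite(f"pics/{n}0.png",imaging.grab_frame(n)[:,:,::-1])
E
```

```text
jog.py
pics
workcell.py
0.0 [ 0.15311242 -0.60545387  0.24743472] [-3.11591059e+00 -3.88033514e-01  5.08277454e-04] 0.08552663066974839
scene {'K': array([[464.81168751,   0.        , 321.25497141],
       [  0.        , 464.81168751, 202.76693442],
       [  0.        ,   0.        ,   1.        ]]), 'k1': 0.03351022806517347, 'camera_from_world': array([[-0.81717492,  0.57615163, -0.01656621,  0.48082089],
       [ 0.49013765,  0.67948037, -0.54595926, -0.23606647],
       [-0.3032989 , -0.45426394, -0.83764793,  1.77249559],
       [ 0.        ,  0.        ,  0.        ,  1.        ]])}
side {'K': array([[490.06523934,   0.        , 314.93545187],
       [  0.        , 490.06523934, 202.68698685],
       [  0.        ,   0.        ,   1.        ]]), 'k1': -0.07343998177166265, 'camera_from_world': array([[ 9.25401186e-01, -3.78985411e-01, -1.64434962e-03,
        -5.31265535e-01],
       [-2.95252618e-01, -7.18209840e-01, -6.30079771e-01,
         2.53241834e-01],
       [ 2.37610053e-01,  5.83562065e-01, -7.76528672e-01,
         1.72822364e+00],
       [ 0.00000000e+00,  0.00000000e+00,  0.00000000e+00,
         1.00000000e+00]])}
```

View pics/scene0.png

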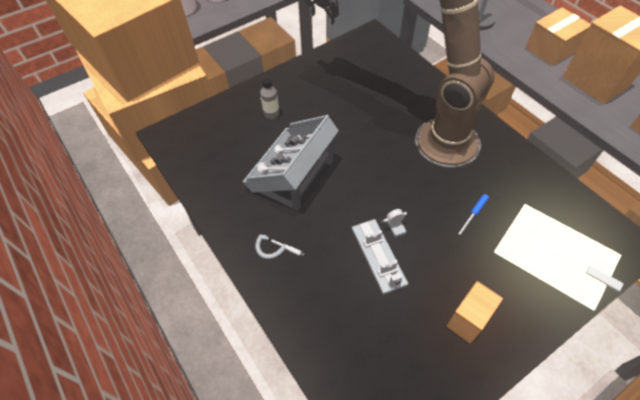

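View pics/side0.png

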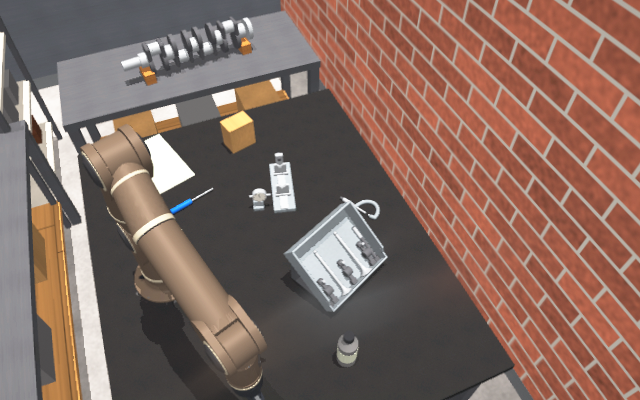

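The scene picture shows the bin around (292,160) and the gauge around (380,255), with the dial at (397,218). The side picture shows the bin at (335,255), its interior visible, and the gauge at (282,187), dial at (259,197). I'll enlarge both.

Run:
```python
import cv2,numpy as np
s=cv2.imread("pics/scene0.png");d=cv2.imread("pics/side0.png")
f=lambda im,x,y,w,h,k:cv2.resize(im[y:y+h,x:x+w],None,fx=k,fy=k,interpolation=cv2.INTER_CUBIC)
# side bin: x280..390,y195..315 x5 ; 
a=f(d,280,195,110,115,5); 
cv2.imwrite("pics/c_bin.png",a)
b=np.hstack([f(s,345,205,65,95,6),f(d,240,145,65,75,6)[:450] if 0 else cv2.copyMakeBorder(f(d,240,145,65,75,6),0,120,0,0,cv2.BORDER_CONSTANT)])
cv2.imwrite("pics/c_gauge.png",b);print(a.shape,b.shape)
```

```text
(575, 550, 3) (570, 780, 3)
```

View pics/c_bin.png

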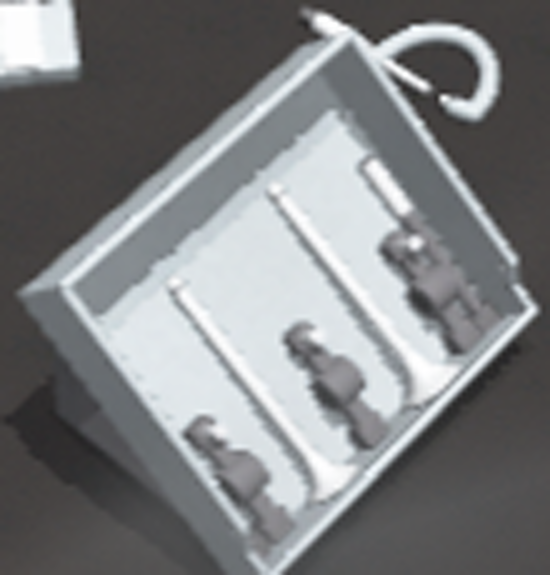

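View pics/c_gauge.png

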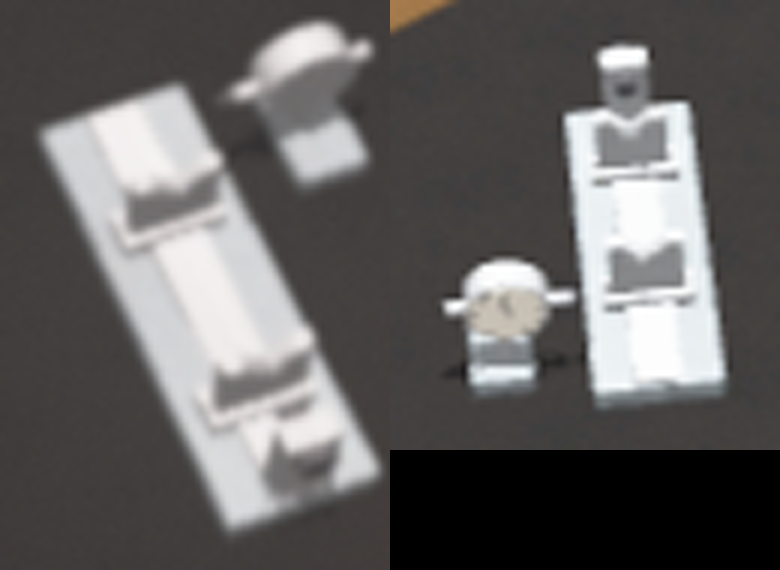

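In the bin crop, the left valve tip is at crop (178,285) with its head at (330,490), and the right valve tip is at (275,190) with its head at (432,390). The left head looks smaller. The gauge base corners are clear in both views, and the stop is at the far end in side. Next I fit the poses.

```bash
cat > h.py <<'E'
import numpy as np
from scipy.optimize import least_squares
from scipy.spatial.transform import Rotation as R
from workcell import r, imaging, workorder, status
def proj(c,P):
    T=c["camera_from_world"];p=np.atleast_2d(P)@T[:3,:3].T+T[:3,3]
    u=p[:,:2]/p[:,2:];u=u*(1+c["k1"]*(u**2).sum(1,keepdims=True))
    return u*c["K"][0,0]+c["K"][:2,2]
def ray(c,px):
    v=(np.array(px,float)-c["K"][:2,2])/c["K"][0,0];u=v.copy()
    for _ in range(20):u=v/(1+c["k1"]*(u@u))
    T=c["camera_from_world"];Rw=T[:3,:3].T
    return -Rw@T[:3,3],Rw@np.array([u[0],u[1],1])
def T2(q,P):
    return np.asarray(P)@R.from_euler('z',q[2]).as_matrix().T+[q[0],q[1],0]
def fit(obs,q0):
    f=lambda q:np.concatenate([(proj(c,T2(q,P))-px).ravel() for c,P,px in obs])
    s=least_squares(f,q0,loss='soft_l1');return s.x,s.fun.reshape(-1,2).round(1)
E
python3 - <<'E'
from h import *
S,D=imaging.calibration("scene"),imaging.calibration("side")
cs=lambda a:np.array(a)/6+[345,205]-0.4; cd=lambda a:(np.array(a)-[390,0])/6+[240,145]-0.4
cb=lambda a:np.array(a)/5+[280,195]-0.4
top=[[-.125,-.042,.016],[-.125,.042,.016],[.125,.042,.016],[.125,-.042,.016]]
q,e=fit([(S,top,cs([[40,130],[185,82],[378,462],[228,525]])),
 (D,top,cd([[595,395],[725,383],[690,102],[565,113]][0:1]+[[0,0]]*0+[[595,395]]*0) if 0 else top and cd([[725,383],[595,395],[565,113],[690,102]]))],[.6,0,0])
print(q,e.tolist())
b=[[.0686,.14,.2087],[.0686,-.14,.2087],[-.1099,-.14,.049],[-.1099,.14,.049]]
qb,e=fit([(D,b,cb([[65,287],[352,38],[533,310],[267,570]])) ],[.6,-.3,2]);print(qb,e.tolist())
# valves: intersect with plane of stem axis heights (5mm tip,20mm head above floor)
n=np.array([-np.sin(np.radians(38)),0,np.cos(np.radians(38))])
M=R.from_euler('z',qb[2]).as_matrix()
for nm,t,h in(("L",[178,285],[330,490]),("R",[275,190],[432,390])):
    for px,k in((t,.005),(h,.02)):
        o,d=ray(D,cb(px));nw=M@n;p0=T2(qb,[[-.08,0,.014]])[0]+k*nw
        p=o+d*((p0-o)@nw)/(d@nw);print(nm,p.round(4),(M.T@(p-[*qb[:2],0])).round(4))
c=imaging.calibration("wrist");s=status.get_state();Tt=np.eye(4);Tt[:3,:3]=R.from_rotvec(s['orientation']).as_matrix();Tt[:3,3]=s['position']
print(c['K'],c['k1'],(c['camera_from_world']@Tt).round(3));print(s['joint_pos'])
E
```

```text
[0.52072362 0.2237233  1.31326875] [[0.1, -0.4], [-1.0, -0.1], [-0.2, 1.1], [0.0, -0.3], [-0.2, -0.4], [-0.2, -0.2], [0.2, 0.2], [-0.7, 0.1]]
[ 0.56587098 -0.21690974  2.00312523] [[-0.4, -0.4], [0.0, -1.1], [0.1, 0.1], [0.3, 1.5]]
L [ 0.4977 -0.1894  0.1247] [0.0536 0.0503 0.1247]
L [ 0.5534 -0.3235  0.0304] [-0.0915  0.056   0.0304]
R [ 0.5884 -0.1441  0.1271] [ 0.0567 -0.051   0.1271]
R [ 0.6514 -0.2791  0.0298] [-0.0923 -0.0515  0.0298]
[[358.87228131   0.         320.91370956]
 [  0.         358.87228131 199.67002011]
 [  0.           0.           1.        ]] -0.023297571737810736 [[-0.001  1.     0.001 -0.   ]
 [-0.951 -0.    -0.31   0.036]
 [-0.31  -0.002  0.951  0.144]
 [ 0.     0.     0.     1.   ]]
[ 1.25477517  0.41188677 -0.01274547  1.59696749  0.00560123  1.13429189
 -0.08221293]
```

```bash
cat >> h.py <<'E'
def cur(cmd=None):
    s=status.get_state();return np.array(s['position']),R.from_rotvec(s['orientation'])
def frame(x,zhint):
    x=np.array(x)/np.linalg.norm(x);z=np.array(zhint,float);z-=x*(z@x);z/=np.linalg.norm(z)
    return R.from_matrix(np.c_[x,np.cross(z,x),z])
def rows(p1,R1,N,p0=None,R0=None):
    if p0 is None:p0,R0=cur()
    rel=R0.inv()*R1;w=rel.as_rotvec()/N;p=R0.inv().apply(np.array(p1)-p0)
    A=sum(R.from_rotvec(w*k).as_matrix() for k in range(N));d=np.linalg.solve(A,p)
    pos=p0.copy();zs=[]
    Q=R0
    for k in range(N):
        pos=pos+Q.apply(d);Q=Q*R.from_rotvec(w);zs.append(pos.round(2).tolist())
    print(N,"rows d",d.round(4),"w",w.round(4),"|w|",np.linalg.norm(w).round(3));print("path",zs[::max(1,N//5)])
E
python3 - <<'E'
from h import *
for n,px in(("scene",(269,116)),("side",(347,363))):
    o,d=ray(imaging.calibration(n),px);print("bottle base-ish",o+d*(0-o[2])/d[2])
tip=np.array([.4977,-.1894,.1247]);hd=np.array([.5534,-.3235,.0304])
t=(tip-hd)/np.linalg.norm(tip-hd);F=frame(t,[0,0,-1]);g=tip-.105*t
print(t,F.as_matrix())
z=F.as_matrix()[:,2]
rows(g-.15*z,F,16);rows(g-.15*z,F,24)
E
```

```text
bottle base-ish [ 4.83390918e-01 -5.10891091e-01  2.22044605e-16]
bottle base-ish [ 0.46257145 -0.53768546  0.        ]
[-0.32170321  0.77451346  0.54464295] [[-3.21703206e-01  9.23504223e-01 -2.08918640e-01]
 [ 7.74513463e-01  3.83588257e-01  5.02980064e-01]
 [ 5.44642950e-01 -5.55111512e-17 -8.38668026e-01]]
16 rows d [0.029  0.0165 0.0101] w [ 0.0307  0.0265 -0.104 ] |w| 0.112
path [[0.19, -0.61, 0.24], [0.29, -0.62, 0.21], [0.38, -0.59, 0.19], [0.47, -0.53, 0.18], [0.53, -0.44, 0.18], [0.56, -0.35, 0.19]]
24 rows d [0.0191 0.0114 0.0068] w [ 0.0205  0.0177 -0.0693] |w| 0.074
path [[0.17, -0.61, 0.24], [0.26, -0.62, 0.22], [0.35, -0.6, 0.19], [0.43, -0.56, 0.18], [0.5, -0.49, 0.18], [0.54, -0.41, 0.18]]
```

```bash
python3 jog.py '0.026 .036 -.021 -.006 0 0 0;0.026 .036 -.021 -.006 0 0 0;0.026 .036 -.021 -.006 0 0 0;0.026 .036 -.021 -.006 0 0 0;0.026 .036 -.021 -.006 0 0 0;0.026 .036 -.021 -.006 0 0 0' 60; python3 jog.py '0.026 .036 -.021 -.006 0 0 0;0.026 .036 -.021 -.006 0 0 0;0.026 .036 -.021 -.006 0 0 0;0.026 .036 -.021 -.006 0 0 0;0.026 .036 -.021 -.006 0 0 0;0.026 .036 -.021 -.006 0 0 0'
python3 - <<'E'
from h import *
tip=np.array([.4977,-.1894,.1247]);hd=np.array([.5534,-.3235,.0304])
t=(tip-hd)/np.linalg.norm(tip-hd);F=frame(t,[0,0,-1]);g=tip-.105*t
z=F.as_matrix()[:,2]
rows(g-.15*z,F,16);print(status.get_state()['joint_pos'])
E
```

```text
time_s: 0.7
position: [0.3326, -0.4293, 0.2843]
orientation: [-3.117, -0.388, 0.0]
contact_force: [0.1, -1.1, -0.5]
opening: 0.026
grip_force: 0.0
time_s: 1.3
position: [0.5111, -0.2543, 0.3203]
orientation: [-3.117, -0.388, 0.001]
contact_force: [0.3, -0.5, -0.8]
opening: 0.026
grip_force: 0.0
16 rows d [-0.0057  0.0078  0.0061] w [ 0.0308  0.0266 -0.104 ] |w| 0.112
path [[0.51, -0.26, 0.31], [0.5, -0.29, 0.29], [0.51, -0.31, 0.27], [0.52, -0.33, 0.24], [0.54, -0.34, 0.22], [0.56, -0.35, 0.19]]
[ 0.58252205  0.2816519  -0.26083902  1.61702488  0.07562544  1.25327846
 -1.01528158]
```

```bash
python3 jog.py '0.026 -.0057 .0078 .006 .0308 .0266 -.104;0.026 -.0057 .0078 .006 .0308 .0266 -.104;0.026 -.0057 .0078 .006 .0308 .0266 -.104;0.026 -.0057 .0078 .006 .0308 .0266 -.104;0.026 -.0057 .0078 .006 .0308 .0266 -.104;0.026 -.0057 .0078 .006 .0308 .0266 -.104;0.026 -.0057 .0078 .006 .0308 .0266 -.104;0.026 -.0057 .0078 .006 .0308 .0266 -.104'; python3 jog.py '0.026 -.0057 .0078 .006 .0308 .0266 -.104;0.026 -.0057 .0078 .006 .0308 .0266 -.104;0.026 -.0057 .0078 .006 .0308 .0266 -.104;0.026 -.0057 .0078 .006 .0308 .0266 -.104;0.026 -.0057 .0078 .006 .0308 .0266 -.104;0.026 -.0057 .0078 .006 .0308 .0266 -.104;0.026 -.0057 .0078 .006 .0308 .0266 -.104;0.026 -.0057 .0078 .006 .0308 .0266 -.104'; python3 jog.py '0.026 0 0 0 0 0 0;0.026 0 0 0 0 0 0'
python3 - <<'E'
from h import *
import cv2
print(status.get_state()['joint_pos'],R.from_rotvec(status.get_state()['orientation']).as_matrix().round(3).tolist())
c=imaging.calibration("wrist");np.save("cw1.npy",c,allow_pickle=True)
cv2.imwrite("pics/w1.png",imaging.grab_frame("wrist")[:,:,::-1])
E
```

```text
time_s: 2.1
position: [0.5101, -0.3238, 0.2622]
orientation: [-2.451, -1.487, -0.255]
contact_force: [0.7, -0.7, 0.3]
opening: 0.0258
grip_force: 0.0
time_s: 2.9
position: [0.5615, -0.3488, 0.1937]
orientation: [-1.455, -2.188, -0.433]
contact_force: [-0.0, -0.3, 0.1]
opening: 0.026
grip_force: 0.0
time_s: 3.1
position: [0.5617, -0.3479, 0.1941]
orientation: [-1.462, -2.184, -0.432]
contact_force: [0.2, 0.7, 0.4]
opening: 0.026
grip_force: 0.0
[ 0.89022489  0.89420709 -0.55432621  1.09442957  0.04070946  1.68024996
  0.80995462] [[-0.319, 0.924, -0.209], [0.775, 0.382, 0.504], [0.545, -0.001, -0.838]]
```

View pics/w1.png

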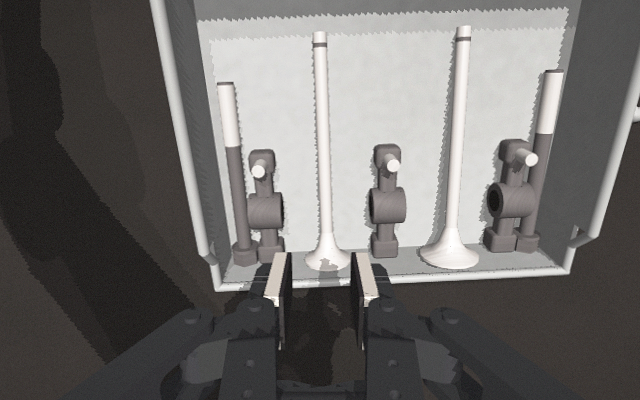

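The wrist picture shows the left valve (tip ~(320,33), head at y≈255, 304–352 wide) with the smaller head. The right head spans 420–480. So the left one is the exhaust valve. I'll enlarge it for a precise stem axis.

Run:
```python
import cv2
im=cv2.imread("pics/w1.png")[20:280,280:370]
cv2.imwrite("pics/w1c.png",cv2.resize(im,(720,598),interpolation=cv2.INTER_CUBIC)) # x8, y2.3
```

```text
(no output)
```

View pics/w1c.png

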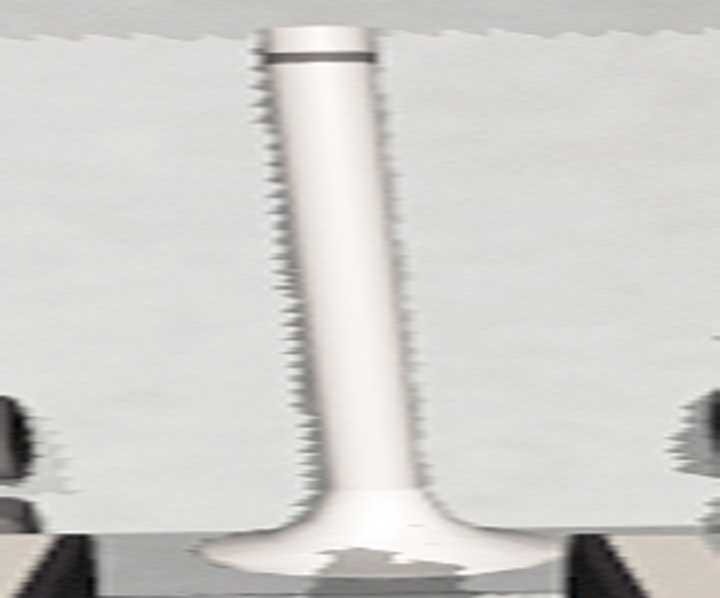

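Crop: stem centre is at (320.0,44.8) and (326.4,215.7) in original pixels, tip end at (319.5,32), head rim centre about (327.7,258). Now I fit the valve.

Run:
```python
from h import *
W=np.load("cw1.npy",allow_pickle=True).item();D=imaging.calibration("side")
cb=lambda a:np.array(a)/5+[280,195]-0.4
def pts(q):
    t=np.array([np.cos(q[3])*np.cos(q[4]),np.sin(q[3])*np.cos(q[4]),np.sin(q[4])]);return q[:3],t
def f(q):
    tip,t=pts(q);a,b,h=proj(W,np.array([tip,tip-.15*t,tip-.175*t]));n=np.array([-(b-a)[1],(b-a)[0]]);n/=np.linalg.norm(n)
    e=[(np.array(p)-a)@n for p in([320.,44.8],[326.4,215.7])]
    sd=proj(D,tip)[0]-cb([178,285])
    return np.r_[np.array(e)/.4,(a-[319.5,32])/.8,(h-[327.7,259])[1]/3,sd/.5,(q[4]-.579)/.01]
s=least_squares(f,[.4977,-.1894,.1247,1.98,.579]);q=s.x;tip,t=pts(q);print(q,s.fun.round(2))
F=frame(t,[0,0,-1]);z=F.as_matrix()[:,2];g=tip-.105*t
# bin-plane check
qb=[0.56587,-.21691,2.00313];M=R.from_euler('z',qb[2]).as_matrix();n=M@[-np.sin(np.radians(38)),0,np.cos(np.radians(38))]
p0=T2(qb,[[-.08,0,.014]])[0]
print("above floor tip,g",(tip-p0)@n,(g-p0)@n,"bin",M.T@(tip-[*qb[:2],0]))
np.save("valve.npy",np.c_[tip,t]);
p,R0=cur();print("stem pt in tool",R0.inv().apply(g-p))
rows(g-.05*z,F,6); rows(g-.007*z,F,4,g-.05*z,F)
```

```text
[ 0.49524787 -0.19021479  0.13711299  2.0092281   0.58247028] [-0.17  0.02 -0.04  0.8   1.03 -1.19 -3.25  0.35]
above floor tip,g 0.014620984769418574 0.02309002569412357 bin [0.05382903 0.05293917 0.13711299]
stem pt in tool [0.0074112  0.00328358 0.1426262 ]
6 rows d [0.0011 0.0009 0.0154] w [ 0.0041  0.0012 -0.0067] |w| 0.008
path [[0.56, -0.34, 0.18], [0.56, -0.33, 0.17], [0.55, -0.32, 0.16], [0.55, -0.31, 0.15], [0.55, -0.3, 0.13], [0.54, -0.29, 0.12]]
4 rows d [0.     0.     0.0107] w [0. 0. 0.] |w| 0.0
path [[0.54, -0.29, 0.11], [0.54, -0.28, 0.1], [0.54, -0.28, 0.09], [0.53, -0.27, 0.09]]
```

Run:
```python
from h import *
W=np.load("cw1.npy",allow_pickle=True).item();D=imaging.calibration("side")
cb=lambda a:np.array(a)/5+[280,195]-0.4
b=np.array([[.0686,.14,.2087],[.0686,-.14,.2087],[-.1099,-.14,.049],[-.1099,.14,.049]])
c38,s38=np.cos(np.radians(38)),np.sin(np.radians(38))
fl=lambda s,y,h:np.array([-.08+s*c38-h*s38,y,.014+s*s38+h*c38])
def ends(q): # bin x,y,yaw; tip slope coord, tip y, head y
    dy=q[5]-q[4];L=np.sqrt(.18**2-.015**2-dy**2)
    return T2(q,[fl(q[3],q[4],.005),fl(q[3]-L,q[5],.02)])
def f(q):
    tip,h=ends(q);t=(tip-h)/.18;a,bb,hh=proj(W,np.array([tip,tip-.15*t,tip-.175*t]));n=np.array([-(bb-a)[1],(bb-a)[0]]);n/=np.linalg.norm(n)
    e=[(np.array(p)-a)@n for p in([320.,44.8],[326.4,215.7])]
    return np.r_[np.array(e)/.4,(a-[319.5,32])/1.5,(hh-[327.7,259])[1]/3,(proj(D,tip)[0]-cb([178,285]))/.7,
     ((proj(D,T2(q,b))-cb([[65,287],[352,38],[533,310],[267,570]]))/.7).ravel(),((proj(W,T2(q,b[2:]))-[[570,271],[218,288]])/2).ravel()]
s=least_squares(f,[.566,-.217,2.003,.18,.052,.052],loss='soft_l1');print(s.x.round(4),s.fun.round(1).tolist())
tip,h=ends(s.x);t=(tip-h)/.18;print(tip,t)
F=frame(t,[0,0,-1]);z=F.as_matrix()[:,2];g=tip-.105*t
np.save("valve.npy",np.c_[tip,t])
p,R0=cur();print("stem pt in tool",R0.inv().apply(g-p))
rows(g-.05*z,F,6); rows(g-.007*z,F,4,g-.05*z,F)
```

```text
[ 0.5661 -0.2168  2.0056  0.1811  0.0528  0.0523] [0.0, -0.0, 0.1, 1.0, -0.8, -2.5, -2.0, -0.4, -0.5, -0.1, -1.7, 0.1, -0.1, 0.6, 2.0, -2.1, 0.5, 0.9, 0.1]
[ 0.49310718 -0.1849279   0.12941003] [-0.35466357  0.7576764   0.54785054]
stem pt in tool [0.00800036 0.00328095 0.15191017]
6 rows d [0.0013 0.0009 0.017 ] w [ 0.0041  0.0007 -0.0066] |w| 0.008
path [[0.56, -0.34, 0.18], [0.56, -0.33, 0.17], [0.55, -0.32, 0.15], [0.55, -0.31, 0.14], [0.55, -0.3, 0.13], [0.54, -0.29, 0.11]]
4 rows d [-0.      0.      0.0107] w [0. 0. 0.] |w| 0.0
path [[0.54, -0.28, 0.1], [0.54, -0.28, 0.1], [0.53, -0.27, 0.09], [0.53, -0.27, 0.08]]
```

```bash
python3 jog.py '0.026 .0013 .0009 .017 .004 .0007 -.0066;0.026 .0013 .0009 .017 .004 .0007 -.0066;0.026 .0013 .0009 .017 .004 .0007 -.0066;0.026 .0013 .0009 .017 .004 .0007 -.0066;0.026 .0013 .0009 .017 .004 .0007 -.0066;0.026 .0013 .0009 .017 .004 .0007 -.0066;0.026 0 0 0 0 0 0'
python3 - <<'E'
from h import *
import cv2
tip,t=np.load("valve.npy").T;g=tip-.105*t;p,R0=cur();print(R0.inv().apply(g-p),R0.inv().apply(t))
c=imaging.calibration("wrist");print(proj(c,np.array([tip,tip-.06*t,g])))
im=imaging.grab_frame("wrist")[:,:,::-1];cv2.imwrite("pics/w2.png",im)
E
```

```text
time_s: 3.85
position: [0.5404, -0.2881, 0.1136]
orientation: [-1.404, -2.212, -0.419]
contact_force: [0.4, 0.0, -0.5]
opening: 0.026
grip_force: 0.0
[-0.00145519  0.00091837  0.0489439 ] [0.99999857 0.0013037  0.0010756 ]
[[323.74257528  26.25534296]
 [323.33816931 159.02195082]
 [323.07688442 242.31753568]]
```

View pics/w2.png

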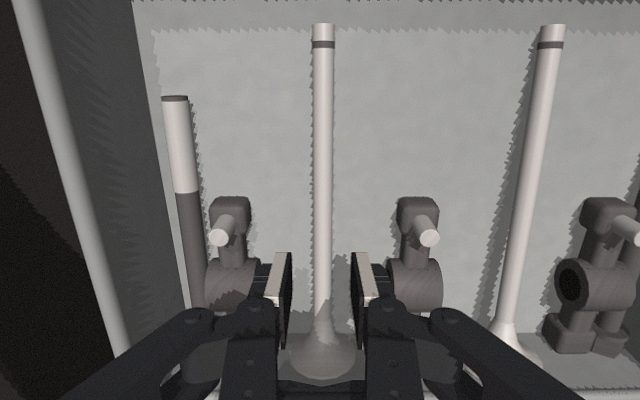

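The picture shows the stem centred between the fingers (x≈323), its tip at (323,24) as predicted, with the rockers clear to both sides. I descend.

```bash
python3 jog.py '0.026 0 .0005 .01 0 0 0;0.026 0 .0004 .01 0 0 0;0.026 0 0 .01 0 0 0;0.026 0 0 .006 0 0 0;0.026 0 0 0.0045 0 0 0;0.026 0 0 0 0 0 0'
python3 - <<'E'
from h import *
tip,t=np.load("valve.npy").T;g=tip-.105*t;p,R0=cur();print(R0.inv().apply(g-p))
E
```

```text
time_s: 4.5
position: [0.5328, -0.2681, 0.0793]
orientation: [-1.403, -2.213, -0.421]
contact_force: [-0.5, 0.4, -1.0]
opening: 0.0258
grip_force: 0.0
[-0.00043531 -0.00068974  0.00859629]
```

No contact; close.

```bash
python3 jog.py '0.0 0 0 0 0 0 0;0.0 0 0 0 0 0 0;0.0 0 0 0 0 0 0;0.0 0 0 0 0 0 0;0.0 0 0 0 0 0 0;0.0 0 0 0 0 0 0' 60
```

```text
time_s: 5.1
position: [0.5333, -0.2688, 0.0801]
orientation: [-1.404, -2.214, -0.421]
contact_force: [-1.1, -0.8, 1.4]
opening: 0.0076
grip_force: 58.7
```

```bash
python3 jog.py '0.0 0 0 -.005 0 0 0;0.0 0 0 -.01 0 0 0;0.0 0 0 -.02 0 0 0;0.0 0 0 -.025 0 0 0;0.0 0 0 -.025 0 0 0;0.0 0 0 -.025 0 0 0;0.0 0 0 -.02 0 0 0;0.0 0 0 -.02 0 0 0'; python3 jog.py '0 0 0 0 0 0 0;0 0 0 0 0 0 0;0 0 0 0 0 0 0'
python3 - <<'E'
from h import *
import cv2
c=imaging.calibration("wrist");np.save("cw3.npy",c,allow_pickle=True);p,R0=cur()
G=lambda x,z:p+R0.apply([x,0,z])
print(proj(c,np.array([G(.105,.0086),G(.0,.0086),G(-.075,.0086)])))
cv2.imwrite("pics/w3.png",imaging.grab_frame("wrist")[:,:,::-1])
E
```

```text
time_s: 5.9
position: [0.5683, -0.3439, 0.2067]
orientation: [-1.404, -2.214, -0.421]
contact_force: [0.6, 0.2, -2.4]
opening: 0.0075
grip_force: 58.6
time_s: 6.2
position: [0.5675, -0.3423, 0.2043]
orientation: [-1.402, -2.212, -0.42]
contact_force: [0.6, -0.1, -1.7]
opening: 0.0072
grip_force: 58.7
[[321.5731208    3.3846285 ]
 [321.51581615 279.24793442]
 [321.48180314 412.87442879]]
```

View pics/w3.png

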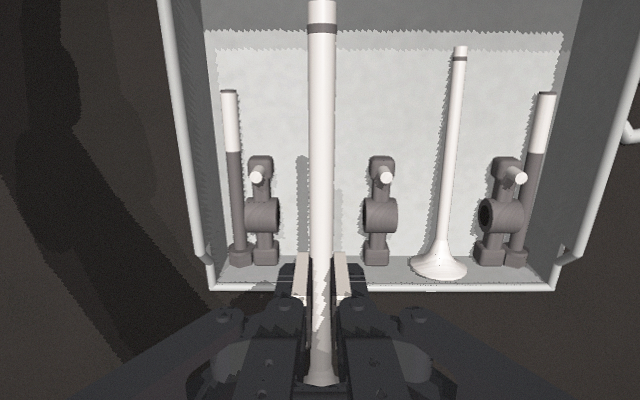

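The picture shows the valve held straight between the pads (ring at (322,28), tip at the top edge, y≈0), with the other parts undisturbed in the bin. Next I plan the transfer.

```bash
cat > g.py <<'E'
from h import *
q=[0.52072362,0.2237233,1.31326875]
gx=np.array([np.cos(q[2]),np.sin(q[2]),0])
F=frame(gx,[0,0,-1])
def tcp(short,up,tipx=.1055,ax=.0086,y=0): return T2(q,[[.095-short-tipx,y,.065+ax+up]])[0]
E
python3 - <<'E'
from g import *
p0,R0=cur();up=np.array([.56,-.30,.32])
rows(up,F,8); rows(tcp(.02,.12),F,13,up,F); print(tcp(.02,.12))
E
```

```text
8 rows d [ 0.01   -0.0012 -0.0121] w [-0.0253 -0.0697  0.0848] |w| 0.113
path [[0.57, -0.34, 0.22], [0.56, -0.34, 0.24], [0.56, -0.34, 0.25], [0.56, -0.33, 0.27], [0.56, -0.32, 0.28], [0.56, -0.32, 0.29], [0.56, -0.31, 0.31], [0.56, -0.3, 0.32]]
13 rows d [ 0.0358 -0.0132  0.0097] w [0. 0. 0.] |w| 0.0
path [[0.56, -0.26, 0.31], [0.55, -0.19, 0.29], [0.54, -0.11, 0.27], [0.53, -0.03, 0.25], [0.53, 0.04, 0.23], [0.52, 0.12, 0.21], [0.51, 0.19, 0.19]]
[0.51295556 0.19422911 0.1936    ]
```

```bash
python3 jog.py '0 .01 -.0012 -.0121 -.0253 -.0697 .0848;0 .01 -.0012 -.0121 -.0253 -.0697 .0848;0 .01 -.0012 -.0121 -.0253 -.0697 .0848;0 .01 -.0012 -.0121 -.0253 -.0697 .0848;0 .01 -.0012 -.0121 -.0253 -.0697 .0848;0 .01 -.0012 -.0121 -.0253 -.0697 .0848;0 .01 -.0012 -.0121 -.0253 -.0697 .0848;0 .01 -.0012 -.0121 -.0253 -.0697 .0848'; python3 jog.py '0 .0233 -.0086 .0063 0 0 0;0 .0233 -.0086 .0063 0 0 0;0 .0233 -.0086 .0063 0 0 0;0 .0233 -.0086 .0063 0 0 0;0 .0233 -.0086 .0063 0 0 0;0 .0233 -.0086 .0063 0 0 0;0 .0233 -.0086 .0063 0 0 0;0 .0233 -.0086 .0063 0 0 0' ; python3 jog.py '0 .0233 -.0086 .0063 0 0 0;0 .0233 -.0086 .0063 0 0 0;0 .0233 -.0086 .0063 0 0 0;0 .0233 -.0086 .0063 0 0 0;0 .0233 -.0086 .0063 0 0 0;0 .0233 -.0086 .0063 0 0 0;0 .0233 -.0086 .0063 0 0 0;0 .0233 -.0086 .0063 0 0 0'
python3 - <<'E'
from g import *
print(status.get_state()['joint_pos']);rows(tcp(.02,.1),F,6)
E
```

```text
time_s: 7.05
position: [0.5594, -0.3, 0.3215]
orientation: [2.49, 1.91, -0.001]
contact_force: [0.0, -0.4, -2.3]
opening: 0.0072
grip_force: 58.7
time_s: 7.85
position: [0.5404, -0.1013, 0.2697]
orientation: [2.488, 1.917, -0.001]
contact_force: [0.6, -0.1, -2.2]
opening: 0.0074
grip_force: 58.8
time_s: 8.65
position: [0.5214, 0.096, 0.2192]
orientation: [2.488, 1.917, -0.001]
contact_force: [0.6, -0.3, -2.0]
opening: 0.0068
grip_force: 58.8
[ 0.18739622  0.33692463 -0.57314869  1.83166621  0.21136212  1.03415653
 -0.72691063]
6 rows d [ 0.0155 -0.0055  0.0076] w [ 0.      0.0002 -0.0001] |w| 0.0
path [[0.52, 0.11, 0.21], [0.52, 0.13, 0.2], [0.52, 0.15, 0.2], [0.52, 0.16, 0.19], [0.51, 0.18, 0.18], [0.51, 0.19, 0.17]]
```

```bash
python3 jog.py '0 .0155 -.0055 .0076 0 0 0;0 .0155 -.0055 .0076 0 0 0;0 .0155 -.0055 .0076 0 0 0;0 .0155 -.0055 .0076 0 0 0;0 .0155 -.0055 .0076 0 0 0;0 .0155 -.0055 .0076 0 0 0;0 0 0 0 0 0 0;0 0 0 0 0 0 0'
python3 - <<'E'
from g import *
import cv2
c=imaging.calibration("wrist");np.save("cw4.npy",c,allow_pickle=True);p,R0=cur()
im=imaging.grab_frame("wrist")[:,:,::-1]
sd=imaging.grab_frame("side")[:,:,::-1];sc=imaging.grab_frame("scene")[:,:,::-1];cv2.imwrite("pics/side4.png",sd);cv2.imwrite("pics/scene4.png",sc)
D=imaging.calibration("side");S=imaging.calibration("scene")
P=np.array([p+R0.apply([.1055,0,.0086]),p+R0.apply([-.0745,0,.0086])])
print(proj(D,P),proj(S,P),proj(c,P))
Gp=T2(q,[[.095,0,.065],[.095,0,.073],[.095,-.015,.073],[.125,.042,.016],[.125,-.042,.016],[.06,.025,.073],[.06,-.025,.073],[.065,0,.058]]);print(proj(c,Gp).round(1))
u=lambda im,x,y,w,h,k:cv2.resize(im[y:y+h,x:x+w],(w*k,h*k),interpolation=cv2.INTER_CUBIC)
w=im[:300]
right=np.vstack([u(sd,230,130,80,100,3),u(sc,335,190,80,100,3)])[:600]
left=cv2.copyMakeBorder(cv2.resize(im[0:400,180:460],(560,800))[:600],0,0,0,0,cv2.BORDER_CONSTANT)
cv2.imwrite("pics/m4.png",np.hstack([left,right]))
E
```

```text
time_s: 9.45
position: [0.5138, 0.193, 0.1739]
orientation: [2.487, 1.917, -0.002]
contact_force: [0.8, -0.5, -2.3]
opening: 0.0068
grip_force: 58.7
[[278.09709166 145.4452597 ]
 [282.20768561 179.68580409]] [[393.10592687 251.26558572]
 [367.92204995 202.23920736]] [[321.07511388   0.88676379]
 [321.28197321 412.19765979]]
[[319.2  -1.7]
 [319.1  -4.9]
 [345.8  -4.9]
 [258.7 -33.8]
 [380.2 -33.9]
 [276.9  61.2]
 [361.5  61.1]
 [319.3  54. ]]
```

View pics/m4.png

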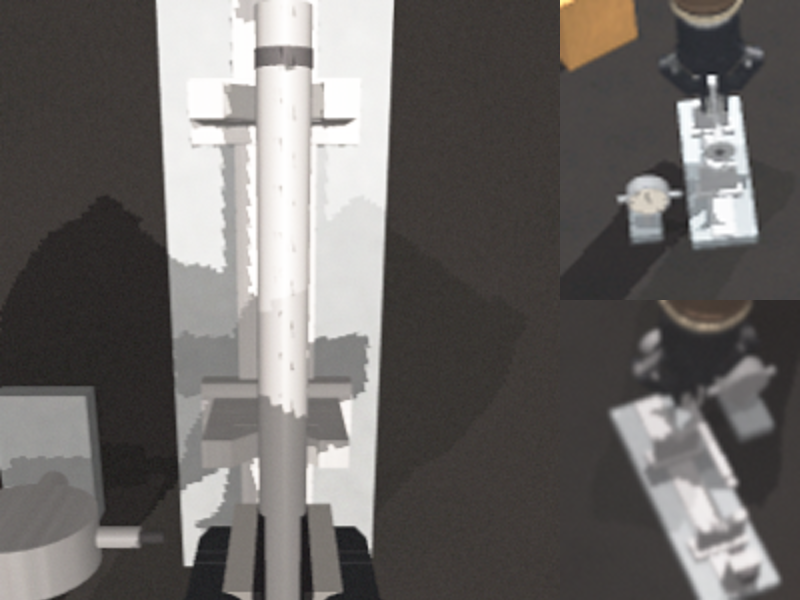

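The picture shows the far V-block at px 274–360 (centre 317, top front edge y≈61), the near block at 280.5–356 (centre 318.3, y≈189–233), and the stem centred at 322/321.5. The dial is clear at left. Now I check the offsets numerically.

Run:
```python
from g import *
W=np.load("cw4.npy",allow_pickle=True).item();p,R0=cur()
for x in(.07,.06,-.042,-.052):
    print(x,proj(W,T2(q,[[x,.025,.073],[x,-.025,.073]])).round(1).tolist())
base=lambda qq,x:proj(W,T2(qq,[[x,.042,.016],[x,-.042,.016]]))
print(base(q,.125-.02),base(q,-.08))
# fit y offset/yaw with lateral centres
def f(d):
    qq=[q[0]-np.sin(q[2])*d[0],q[1]+np.cos(q[2])*d[0],q[2]+d[1]]
    a=proj(W,T2(qq,[[.063,0,.073],[-.047,0,.073]]))[:,0]-[317,318.3]
    b=base(qq,.105)[:,0].mean()-318.1,base(qq,-.08)[:,0].mean()-319
    return np.r_[a,b]
s=least_squares(f,[0,0]);print(s.x,s.fun)
print("stem",proj(W,np.array([p+R0.apply([.09,0,.0086]),p+R0.apply([-.02,0,.0086])])))
print(R0.as_matrix().round(4).tolist())
```

```text
0.07 [[276.3, 43.0], [362.1, 42.9]]
0.06 [[276.9, 61.2], [361.5, 61.1]]
-0.042 [[282.6, 221.9], [356.4, 221.9]]
-0.052 [[283.1, 235.5], [355.9, 235.5]]
[[260.06951248  -1.73954956]
 [378.92513651  -1.79661668]] [[271.07700967 238.54800422]
 [368.56035013 238.52604794]]
[0.00095881 0.00239928] [ 0.33399939 -0.03941982 -0.30688649 -0.06551271]
stem [[325.12197403  51.92821823]
 [323.82420369 320.92802897]]
[[0.2565, 0.9665, 0.0017], [0.9665, -0.2565, -0.0015], [-0.001, 0.002, -1.0]]
```

```bash
python3 jog.py '0 0 0 0 0 0 0;0 0 0 0 0 0 0'
python3 - <<'E'
from g import *
p,R0=cur();c=imaging.calibration("wrist")
print(p,R0.as_rotvec());print(proj(c,np.array([p+R0.apply([.1055,0,.0086]),p+R0.apply([-.02,0,.0086])])))
q=[q[0]-np.sin(q[2])*.00096,q[1]+np.cos(q[2])*.00096,q[2]+.0024];print(q)
M=R.from_euler('z',q[2]).as_matrix()
tip=p+R0.apply([.1055,0.0003,.0086]);print("tip in gauge",M.T@(tip-[q[0],q[1],0]),"axis",M.T@R0.apply([1,0,0]))
E
```

```text
time_s: 9.8
position: [0.5148, 0.1927, 0.1746]
orientation: [2.488, 1.914, 0.001]
contact_force: [0.4, -0.5, -2.8]
opening: 0.0073
grip_force: 58.7
[0.51479819 0.19265556 0.17456315] [2.48832614e+00 1.91448774e+00 1.26217636e-03]
[[321.01242486   0.90688007]
 [321.19599751 318.911122  ]]
[np.float64(0.5197952782697288), np.float64(0.22396780282582612), 1.31566875]
tip in gauge [ 0.07393298 -0.00381526  0.16590226] axis [ 9.99991503e-01 -4.08081206e-03 -5.83311807e-04]
```

```bash
python3 jog.py '0 .0065 -.0014 0 0 0 0;0 .0065 -.0013 0 0 0 0;0 0 0 .02 0 0 0;0 0 0 .02 0 0 0;0 0 0 .02 0 0 0;0 0 0 .015 0 0 0;0 0 0 .01 0 0 0;0 0 0 0 0 0 0'
python3 - <<'E'
from g import *
import cv2
c=imaging.calibration("wrist")
im=imaging.grab_frame("wrist")[:,:,::-1]
sd=imaging.grab_frame("side")[:,:,::-1]
u=lambda im,x,y,w,h,k:cv2.resize(im[y:y+h,x:x+w],(w*k,h*k),interpolation=cv2.INTER_CUBIC)
cv2.imwrite("pics/m5.png",np.hstack([cv2.resize(im[0:300,180:460],(560,600)),u(sd,250,140,60,150,4)]))
ps=[]
for _ in range(6): imaging.grab_frame("side") if 0 else None
p,R0=cur();print(p)
E
```

```text
time_s: 10.6
position: [0.5148, 0.2065, 0.0881]
orientation: [2.488, 1.917, -0.002]
contact_force: [-0.2, 0.4, -1.7]
opening: 0.0071
grip_force: 58.8
[0.51565612 0.20681761 0.08968011]
```

View pics/m5.png

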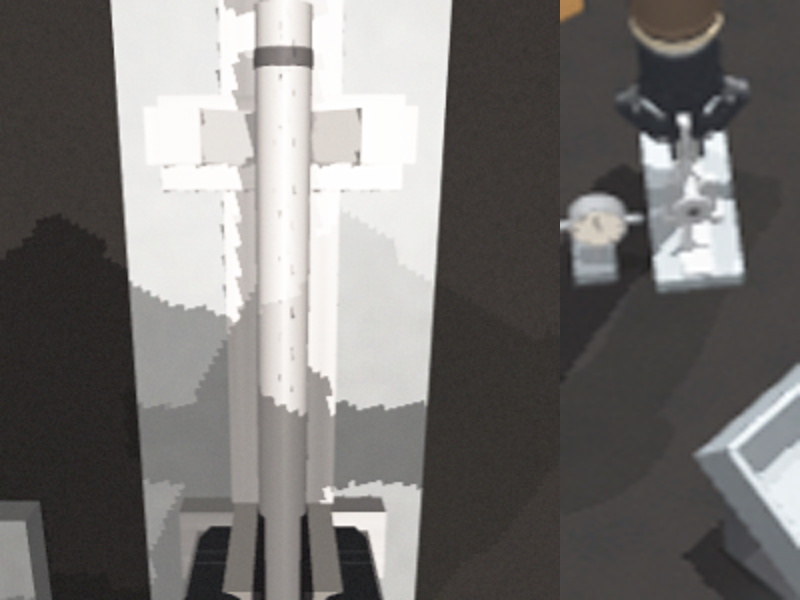

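The far V mouth spans crop 201–361 (centre 281) against the stem at 284, so 0.5 mm off. The near block is centred on the stem. From here I lower gently on force readings.

```bash
python3 jog.py '0 0 -.0002 .003 0 0 0;0 0 -.0002 .003 0 0 0;0 0 0 .002 0 0 0;0 0 0 .001 0 0 0;0 0 0 0.001 0 0 0;0 0 0 0 0 0 0' 40; python3 jog.py '0 0 0 0.001 0 0 0;0 0 0 0 0 0 0';python3 jog.py '0 0 0 0.001 0 0 0;0 0 0 0 0 0 0';python3 jog.py '0 0 0 0.001 0 0 0;0 0 0 0 0 0 0'
```

```text
time_s: 11.3
position: [0.515, 0.2065, 0.0792]
orientation: [2.488, 1.916, 0.001]
contact_force: [-0.6, 0.2, -2.5]
opening: 0.0074
grip_force: 58.8
time_s: 11.5
position: [0.515, 0.2065, 0.0783]
orientation: [2.488, 1.916, 0.001]
contact_force: [0.8, -0.0, -1.6]
opening: 0.0071
grip_force: 58.8
time_s: 11.7
position: [0.515, 0.2065, 0.0772]
orientation: [2.488, 1.916, 0.001]
contact_force: [0.4, -0.7, -2.3]
opening: 0.0073
grip_force: 58.8
time_s: 11.9
position: [0.515, 0.2065, 0.0762]
orientation: [2.488, 1.916, 0.001]
contact_force: [0.5, -0.3, -2.2]
opening: 0.0072
grip_force: 58.8
```

```bash
python3 jog.py '0 0 0 0.001 0 0 0;0 0 0 0 0 0 0' | grep -E 'pos|force';python3 jog.py '0 0 0 0.001 0 0 0;0 0 0 0 0 0 0'| grep -E 'pos|force'; python3 jog.py '0 0 0 0.0005 0 0 0;0 0 0 0 0 0 0'| grep -E 'pos|force'
```

```text
position: [0.5149, 0.2067, 0.0756]
contact_force: [-3.7, -0.9, 3.4]
grip_force: 59.3
position: [0.5149, 0.2067, 0.0754]
contact_force: [-5.7, -1.8, 12.0]
grip_force: 60.3
position: [0.5149, 0.2067, 0.0753]
contact_force: [-6.5, -1.5, 16.0]
grip_force: 60.7
```

```bash
python3 jog.py '0 0 0 0.0005 0 0 0;0 0 0 0 0 0 0' | grep -E 'pos|force'
```

```text
position: [0.515, 0.2068, 0.0752]
contact_force: [-7.2, -3.2, 20.7]
grip_force: 61.2
```

```bash
python3 jog.py '0 0 -.0005 -0.0013 0 0 0;0 0 0 0 0 0 0' | grep -E 'pos|force'; python3 jog.py '0 0.001 0 0 0 0 0;0 .001 0 0 0 0 0;0 .001 0 0 0 0 0;0 0 0 0 0 0 0'| grep -E 'pos|force'
python3 - <<'E'
from g import *
s=status.get_state();R0=cur()[1]
print("tool F",R0.inv().apply(s['contact_force']),"tool M",R0.inv().apply(s['wrist_torque']))
E
```

```text
position: [0.5148, 0.2068, 0.0754]
contact_force: [-3.7, -2.2, 9.8]
grip_force: 59.8
position: [0.5149, 0.2072, 0.0752]
contact_force: [-6.1, -8.5, 15.2]
grip_force: 60.6
tool F [ -9.83404509  -3.72006832 -15.13853736] tool M [ 0.85124275 -2.05905614 -0.15929826]
```

```bash
python3 jog.py '0 0 -.0005 -0.0012 0 0 0;0 0 0 0 0 0 0' | grep -E 'pos|force'
python3 - <<'E'
from g import *
import cv2
s=status.get_state();R0=cur()[1]
print("tool F",R0.inv().apply(s['contact_force']),"tool M",R0.inv().apply(s['wrist_torque']))
c=imaging.calibration("wrist");im=imaging.grab_frame("wrist");cv2.imwrite("pics/w6.png",im[:,:,::-1])
# dark ring rows on the stem, and row brightness along the stem
g=im[:,318:326].mean((1,2));print(g[:60].round(0).tolist())
print(im[24,270:375].mean(1).astype(int).tolist())
E
```

```text
position: [0.5151, 0.2096, 0.0758]
contact_force: [1.7, -0.5, -0.7]
grip_force: 58.8
tool F [-0.04697515  1.8055353   0.74560045] tool M [-0.1716273  -0.14826734  0.00864129]
[248.0, 248.0, 248.0, 248.0, 248.0, 248.0, 244.0, 238.0, 241.0, 244.0, 244.0, 241.0, 242.0, 241.0, 238.0, 239.0, 237.0, 234.0, 247.0, 249.0, 248.0, 251.0, 246.0, 162.0, 135.0, 138.0, 139.0, 138.0, 138.0, 139.0, 137.0, 136.0, 159.0, 241.0, 238.0, 245.0, 236.0, 244.0, 244.0, 244.0, 244.0, 235.0, 236.0, 235.0, 239.0, 249.0, 249.0, 249.0, 250.0, 250.0, 250.0, 250.0, 250.0, 250.0, 250.0, 250.0, 250.0, 250.0, 249.0, 236.0]
[235, 237, 236, 235, 236, 235, 236, 234, 235, 236, 234, 235, 234, 233, 236, 235, 237, 240, 251, 253, 252, 252, 252, 253, 253, 253, 253, 254, 255, 255, 247, 214, 220, 222, 212, 162, 99, 97, 104, 109, 111, 106, 115, 115, 118, 122, 123, 126, 131, 135, 141, 138, 137, 135, 131, 127, 126, 123, 118, 118, 113, 109, 109, 100, 125, 240, 250, 247, 246, 247, 247, 253, 253, 253, 253, 253, 253, 253, 253, 253, 253, 253, 253, 242, 236, 237, 237, 238, 237, 236, 235, 236, 235, 234, 234, 233, 233, 233, 235, 235, 233, 236, 235, 237, 236]
```

```bash
for i in 1 ; do python3 jog.py '0 0.001 0 0 0 0 0;0 .001 0 0 0 0 0;0 0 0 0 0 0 0'| grep -E 'pos|t_force'; done; python3 jog.py '0 0.001 0 0 0 0 0;0 0 0 0 0 0 0'| grep -E 'pos|t_force'; python3 jog.py '0 0.001 0 0 0 0 0;0 0 0 0 0 0 0'| grep -E 'pos|t_force'
```

```text
position: [0.5157, 0.2118, 0.0758]
contact_force: [2.1, -1.4, -1.2]
position: [0.5159, 0.2127, 0.0758]
contact_force: [1.9, -1.7, -0.8]
position: [0.516, 0.2136, 0.0759]
contact_force: [2.3, -1.9, 0.6]
```

```bash
python3 jog.py '0 0.001 0.0003 0 0 0 0;0 0 0 0 0 0 0'| grep -E 'pos|t_force'; python3 jog.py '0 0.001 0.0002 0 0 0 0;0 0 0 0 0 0 0'| grep -E 'pos|t_force'
```

```text
position: [0.5164, 0.2146, 0.0758]
contact_force: [2.2, -1.3, 0.0]
position: [0.5167, 0.2154, 0.0757]
contact_force: [1.9, -0.9, -0.6]
```

```bash
python3 jog.py '0 0.001 0 0 0 0 0;0 0 0 0 0 0 0'| grep -E 'pos|t_force'
```

```text
position: [0.5167, 0.2155, 0.0757]
contact_force: [-0.9, -5.4, 3.3]
```

```bash
python3 jog.py '0 0.001 0 -0.0003 0 0 0;0 0 0 0 0 0 0'| grep -E 'pos|t_force'
python3 - <<'E'
from g import *
s=status.get_state();R0=cur()[1]
print("tool F",R0.inv().apply(s['contact_force']),"tool M",R0.inv().apply(s['wrist_torque']))
im=imaging.grab_frame("wrist");g=im[:,318:326].mean((1,2));print(g[18:38].round(0).tolist())
E
```

```text
position: [0.5167, 0.2156, 0.0757]
contact_force: [-1.2, -6.8, 2.2]
tool F [-6.89508094  0.57265093 -2.2134717 ] tool M [-0.17777083 -1.37767271 -0.13254721]
[248.0, 248.0, 247.0, 251.0, 246.0, 163.0, 135.0, 138.0, 140.0, 125.0, 124.0, 131.0, 129.0, 131.0, 142.0, 237.0, 234.0, 241.0, 241.0, 236.0]
```

```bash
python3 jog.py '0 -0.001 0 0 0 0 0;0 0 0 0 0 0 0;.012 0 0 0 0 0 0;.012 0 0 0 0 0 0;.02 0 0 0 0 0 0;.035 0 0 0 0 0 0;.035 0 0 0 0 0 0;.035 0 0 0 0 0 0'
python3 - <<'E'
from g import *
im=imaging.grab_frame("wrist");g=im[:,318:326].mean((1,2));print(g[10:40].round(0).tolist());import cv2;cv2.imwrite("pics/w7.png",im[:,:,::-1])
for y in(27,100,200):
    print(y,im[y,290:355].mean(1).astype(int).tolist())
E
```

```text
time_s: 15.9
position: [0.5171, 0.2165, 0.0762]
orientation: [2.488, 1.916, 0.001]
contact_force: [-0.1, 0.4, -0.4]
opening: 0.0351
grip_force: 0.0
[249.0, 249.0, 249.0, 249.0, 249.0, 249.0, 249.0, 249.0, 249.0, 249.0, 249.0, 249.0, 249.0, 249.0, 250.0, 251.0, 247.0, 152.0, 135.0, 137.0, 138.0, 139.0, 139.0, 139.0, 140.0, 134.0, 169.0, 254.0, 251.0, 250.0]
27 [253, 252, 253, 253, 253, 254, 247, 189, 193, 192, 193, 194, 197, 198, 200, 191, 161, 156, 158, 163, 157, 151, 138, 136, 139, 143, 142, 141, 148, 150, 153, 160, 158, 152, 148, 145, 145, 143, 139, 150, 152, 160, 174, 160, 187, 245, 249, 246, 247, 247, 247, 247, 246, 252, 253, 253, 253, 253, 253, 253, 253, 253, 251, 227, 232]
100 [228, 227, 229, 228, 229, 228, 229, 228, 229, 228, 229, 228, 229, 228, 227, 230, 218, 169, 164, 190, 210, 219, 226, 228, 233, 236, 241, 245, 248, 250, 252, 253, 253, 251, 248, 244, 241, 238, 234, 229, 222, 210, 196, 166, 197, 219, 217, 215, 213, 216, 218, 213, 217, 214, 215, 217, 216, 216, 216, 218, 215, 216, 215, 216, 214]
200 [126, 122, 132, 143, 149, 146, 151, 150, 153, 153, 154, 148, 151, 149, 151, 153, 153, 151, 131, 116, 122, 128, 132, 131, 136, 134, 133, 206, 234, 235, 241, 246, 247, 242, 235, 229, 227, 221, 215, 210, 203, 186, 170, 148, 153, 156, 151, 154, 149, 148, 143, 145, 146, 150, 151, 167, 233, 247, 246, 229, 209, 208, 215, 209, 210]
```

```bash
python3 jog.py '.035 0 0 -.005 0 0 0;.035 0 0 -.01 0 0 0;.035 0 0 -.02 0 0 0;.035 0 0 -.03 0 0 0;.035 0 0 -.03 0 0 0;.035 0 0 -.03 0 0 0;.035 0 0 -.02 0 0 0;.035 0 0 0 0 0 0'; python3 jog.py '.035 -.02 0 -.02 0 0 0;.035 -.02 0 -.02 0 0 0;.035 0 0 0 0 0 0;.035 0 0 0 0 0 0;.035 0 0 0 0 0 0'
python3 - <<'E'
from g import *
import cv2
c=imaging.calibration("wrist");im=imaging.grab_frame("wrist");cv2.imwrite("pics/w8.png",im[:,:,::-1])
q=[0.5197952782697288,0.22396780282582612,1.31566875]
pt=proj(c,T2(q,[[.095,0,.065],[.095,0,.070],[.085,0,.070],[-.085,0,.085],[.07,.025,.073],[.07,-.025,.073],[.07,0,.058]]));print(pt.round(1))
x,y=int(round(pt[1,0])),int(round(pt[1,1]))
for rr in range(max(0,y-14),y+32,2): print(rr,im[rr,x-14:x+15:2].mean(1).astype(int).tolist())
E
```

```text
time_s: 16.75
position: [0.5183, 0.2175, 0.2252]
orientation: [2.486, 1.915, 0.01]
contact_force: [0.8, 0.2, -1.4]
opening: 0.0348
grip_force: 0.0
time_s: 17.25
position: [0.5062, 0.1783, 0.2603]
orientation: [2.488, 1.917, -0.0]
contact_force: [-0.3, -0.6, 1.3]
opening: 0.0352
grip_force: 0.0
[[ 3.225e+02  3.000e-01]
 [ 3.225e+02 -1.100e+00]
 [ 3.226e+02  1.280e+01]
 [ 3.230e+02  2.193e+02]
 [ 2.914e+02  3.290e+01]
 [ 3.539e+02  3.270e+01]
 [ 3.225e+02  3.520e+01]]
0 [218, 216, 224, 158, 226, 245, 253, 253, 244, 201, 250, 252, 253, 255, 255]
2 [218, 215, 222, 195, 224, 245, 253, 253, 244, 198, 253, 252, 253, 254, 255]
4 [218, 213, 221, 197, 225, 246, 254, 253, 245, 198, 253, 252, 253, 255, 255]
6 [217, 213, 223, 197, 222, 235, 253, 250, 239, 197, 254, 253, 252, 255, 255]
8 [244, 215, 222, 175, 105, 129, 145, 146, 133, 103, 255, 253, 252, 255, 255]
10 [253, 212, 221, 171, 108, 148, 172, 174, 136, 95, 255, 254, 255, 255, 255]
12 [255, 211, 222, 184, 225, 248, 255, 255, 249, 197, 254, 255, 255, 255, 255]
14 [255, 210, 222, 192, 224, 246, 253, 253, 244, 218, 253, 254, 255, 255, 255]
16 [255, 253, 221, 192, 224, 246, 253, 253, 244, 217, 253, 253, 255, 255, 255]
18 [251, 213, 222, 194, 226, 246, 253, 253, 244, 216, 253, 253, 255, 255, 255]
20 [255, 210, 222, 194, 225, 245, 253, 253, 244, 216, 253, 255, 255, 255, 254]
22 [255, 206, 219, 196, 226, 246, 253, 253, 245, 217, 253, 254, 255, 255, 254]
24 [255, 252, 218, 195, 224, 246, 254, 253, 245, 216, 253, 254, 255, 255, 254]
26 [255, 253, 219, 192, 225, 245, 253, 254, 227, 215, 254, 253, 255, 255, 254]
28 [255, 210, 221, 189, 225, 245, 254, 254, 246, 215, 253, 255, 255, 255, 255]
30 [255, 210, 222, 193, 224, 246, 254, 253, 245, 213, 254, 255, 255, 255, 254]
```

```bash
python3 jog.py '.035 .02 0 -.01 0 0 0;.035 .03 0 0 0 0 0;.035 0 0 0 0 0 0;.035 0 0 0 0 0 0;.035 0 0 0 0 0 0' | head -2
python3 - <<'E'
from g import *
import cv2
c=imaging.calibration("wrist");im=imaging.grab_frame("wrist");cv2.imwrite("pics/w9.png",im[:,:,::-1])
q=[0.5197952782697288,0.22396780282582612,1.31566875]
pt=proj(c,T2(q,[[.095,0,.070],[.085,0,.070],[.070,0,.07],[-.047,.025,.073],[-.047,-.025,.073]]));print(pt.round(1))
x,y=int(round(pt[0,0])),int(round(pt[0,1]))
for rr in range(max(0,y-16),y+18): print(rr,im[rr,x-16:x+17:2].mean(1).astype(int).tolist())
# stem centre along the length
for rr in(y+25,y+45,y+110,y+150):
    print(rr,im[rr,x-20:x+21].mean(1).astype(int).tolist())
E
```

```text
time_s: 17.8
position: [0.5191, 0.2257, 0.2703]
[[322.   65.2]
 [322.   77.5]
 [322.1  95.6]
 [296.5 221.7]
 [348.3 221.5]]
49 [255, 255, 255, 255, 255, 255, 255, 255, 255, 255, 255, 255, 255, 255, 255, 255, 255]
50 [224, 223, 221, 224, 225, 225, 215, 219, 226, 220, 217, 222, 226, 222, 217, 223, 221]
51 [102, 99, 103, 92, 87, 90, 84, 138, 162, 116, 92, 76, 89, 103, 102, 100, 141]
52 [109, 112, 112, 90, 104, 124, 145, 160, 172, 132, 145, 123, 93, 111, 110, 109, 208]
53 [109, 111, 115, 92, 119, 134, 147, 149, 171, 158, 141, 128, 93, 114, 109, 105, 238]
54 [128, 118, 119, 96, 119, 137, 146, 122, 171, 157, 142, 124, 104, 130, 148, 145, 253]
55 [225, 174, 172, 112, 118, 133, 137, 134, 170, 157, 143, 125, 143, 209, 254, 246, 253]
56 [255, 229, 232, 140, 121, 137, 137, 161, 170, 155, 144, 123, 170, 253, 255, 255, 252]
57 [255, 223, 228, 138, 117, 137, 152, 160, 168, 150, 143, 124, 169, 255, 255, 255, 252]
58 [254, 239, 227, 137, 120, 137, 149, 161, 169, 138, 144, 123, 171, 255, 255, 255, 251]
59 [254, 255, 227, 138, 115, 135, 148, 158, 165, 157, 141, 125, 170, 255, 255, 255, 251]
60 [254, 2
[... 2174 characters left out ...]
 255, 255, 255, 255, 255, 255, 255, 255, 255, 255, 255, 255, 255, 255]
110 [250, 249, 250, 250, 252, 253, 255, 255, 255, 253, 210, 217, 223, 209, 200, 232, 246, 251, 253, 255, 255, 253, 250, 241, 225, 251, 255, 252, 253, 254, 254, 254, 254, 254, 249, 241, 241, 240, 240, 239, 240]
175 [141, 142, 145, 145, 146, 157, 173, 175, 245, 255, 239, 176, 180, 182, 159, 145, 152, 157, 163, 174, 177, 170, 156, 148, 158, 251, 255, 253, 253, 252, 252, 253, 254, 251, 235, 231, 230, 232, 235, 233, 234]
215 [198, 195, 193, 197, 180, 215, 236, 235, 237, 237, 237, 237, 236, 239, 195, 178, 224, 236, 243, 249, 251, 248, 242, 230, 203, 212, 223, 219, 223, 223, 223, 223, 218, 220, 199, 198, 230, 238, 236, 237, 237]
```

The screw's dark face meets the stem at row 63–64 with no gap, and the stem is centred along the Vs, so I hand in.

```bash
python3 -c "
from workcell import r, imaging, workorder, status
print(workorder.finish_job())"
```

```text
the job is handed in; nothing more can be done
None
```

I laid the exhaust valve in both Vs with its tip against the end stop, let go of it and handed the job in at about 18 s; no verdict was returned. My last camera check showed no gap at the stop.

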